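# Clamp the board and press its pin header home

### The arm

A 6-joint arm with a two-finger parallel gripper is mounted at the origin on the work surface. World frame = base frame: x ahead of the robot, y to its left, z up, the work surface at z = 0. Lengths are in m, angles in rad, forces in N, time in s.
With the tool pointing down it reaches from about 0.275 to 0.725 m from the base axis. Payload 15.9 kg.
Tool frame: the origin (TCP) lies midway between the tips of the shut fingers; the grasp point (between the pads) lies 19 mm behind it; z points along the fingers, y is the line along which they close (so a half turn about z gives the same grasp; the last joint's range is limited). The gripper opens to 85 mm and grips with 20 to 120 N. Pads are 22 mm wide; open, the fingers measure 114 mm over their backs; the gripper's body (76 mm by 85 mm) begins 54 mm behind the grasp point. The pads swing forward as they close: fully open they stand 13 mm farther back than shut.
Start: joints at [-1.23, 0.213, -0.034, 1.323, 0, 1.571], TCP at [0.167, -0.471, 0.231] pointing down, gripper open.
Joint ranges: [-2.98, 2.98], [-0.74, 1.72], [-1.14, 1.35], [-2.1, 2.04], [-1.57, 1.44], [-3.14, 3.14]. Speed limits (rad/s): [1.89, 1.89, 2.39, 2.57, 3.14, 3.14].

### API

Orientations are given as a unit quaternion [w, x, y, z].
In Python, from workcell import env gives the robot as it stands.
- The arm moves only by the shell command python3 -m pendant 'ROWS' [FORCE]. ROWS is a JSON object of lists of equal length, an entry for each row: "twist": the turn, a rotation vector about the tool's x, y, z normalised to -1 to 1, where 1 is 90 degrees, a list of three; "translation": the shift along the tool's x, y, z normalised to -1 to 1, where 1 is 0.3 m, a list of three; "grip": the opening, from -1 (shut) to 1 (fully open). In form: {"twist": [[wx, wy, wz], ...], "translation": [[dx, dy, dz], ...], "grip": [grip, ...]}. A call has 1 to 12 rows; each row shifts and turns the commanded pose from where the row before left it, along the tool's axes as they then stand; what a row does not reach is not made up. A row lasts 1/12 s, in which the tool goes at most 41.7 mm and 7.16 degrees, less where a joint would pass 70% of its speed; a pose out of reach is approached as far as the arm can. A call with a number of a shift or a turn outside -1 to 1 is refused whole. A call with a gripper value outside its range is refused whole. The fingers move at their own pace and stop on an object; FORCE is the grip in N (left out, the last holds). Time passes only in rows, so rows that do not move let the fingers close. It gives the time, the measured TCP pose, the force, the opening and the grip force at its end, in the units of the state.
- env.observe(): the state, without advancing time (a new reading comes with each control period).
- env.get_image(name): name is "side" or "top"; returns (picture, depth): 384x512x3 uint8, red, green, blue; 384x512 float32, m along the optical axis (not along the pixel's ray), 0 where there is no reading.
- env.camera_model(name): a dict with "camera_matrix" (3x3 intrinsics, pixels), "R" (3x3) and "t" (3): a world point X has camera coordinates R X + t. Camera axes: x right, y down, z forward; pixel columns grow to the right and rows downward; lengths in m; the calibration is good to about 2 mm. A picture is of the moment at which its call begins. camera_model takes no time and is no camera call.
- env.close_job(): hands the job in; it is judged then, once.
The state is a dict: "time": time; "joints": joint angles; "joint_vel": joint speeds; "effort": joint torques, N m; "position": TCP position; "tcp_rot": TCP orientation; "force": force on the tool from outside, world axes, zero at the start; "wrist_torque": the same for the moment, N m; "finger_gap": finger opening in m; "grip_force": force on a finger pad.
Only numpy, scipy, OpenCV 4.12 (cv2) and the standard library are available. Lean on these libraries where they do the work, as an engineer would, in place of code of your own. Each camera call takes 0.05 s, during which the arm holds its last target. There are 200 camera calls.

### The job

One yellow pin header on the blue circuit board still stands proud under the hand press. First crank the red-handled vise clockwise until its green sprung jaw holds the board against the fixed jaw, with the jaw's springs clearly squeezed but not bottomed out; then press the black palm knob right down to its stop so that the header seats fully, and let the knob rise again. Leave the board clamped and the other things on the bench where they are.

Things in the scene. Friction and masses are not known exactly. Their poses are not given: they have to be found in the camera images.
- press: Fixed hand press with board vise, base 150 x 270 mm. Origin on the table under the plunger's axis, z up. Along y: crank (-y end), green moving jaw, board, fixed jaw (face y = 45 mm, top z = 97), column (y 89 to 123, top z = 208) with an arm (40 wide, z 160 to 200) back over the board to y = -27. Bearing block by the crank: y = -126, top z = 88. Board rests at z = 85. Yaw within 0.35 rad of 0.
- plunger_top (a point): Centre of the top of the black palm knob (42 mm across, 26 mm high, 262 mm above the table when up), on the plunger's axis. Under the knob: return spring, shaft, and below the arm an orange foot 36 x 12 mm that presses on the header.
- plunger (a joint): How far the plunger is pressed down, m: 0 up, 0.022 at its stop. The spring pushes back with about 3 N at the top and 9 N at the stop; the header adds about 5 N over the last 5 mm. It springs back up by itself.
- grip_mid (a point): Middle of the crank's red grip: a freely spinning handle 14 mm thick, 50 mm long, parallel to the press's y axis, held 36 mm off the screw's axis by a dark arm whose face is 26 mm (towards +y) from this point. It can be pinched from above and led round its circle with the hand always pointing down.
- crank_hub (a point): Point on the screw's axis, level along y with the middle of the grip, 70 mm above the table: the centre of the 36 mm circle that grip_mid runs on, in the vertical plane across the press's y axis.
- crank (a joint): Crank angle, rad, whole turns counted; grows clockwise seen from the crank's end (right-handed about the press's +y) and closes the vise 12 mm a turn. At angle q the grip is at x = 36 sin q, z = 36 cos q mm from the hub in the press's frame (straight up at 0). Starts at 0 to 5, ends of travel -0.3 and 17.5. Stays where left; turning takes about 2 N at the grip.
- jaw_front (a point): Middle of the front of the green moving jaw face (100 mm along x, 8 mm thick, 24 mm high). With the crank at angle q it is at y = -57 + 12 q / 6.283 mm in the press's frame until it is stopped by the board.
- jaw_face (a joint): How far the green jaw face is pushed back on its two springs into the carriage, m: 0 free, 0.010 bottomed out; 1.5 N per mm after about 2 N. Well clamped at about 0.0055; accepted from 0.002 to 0.009.
- board: Blue circuit board, loose, 100 x 80 x 3 mm (80 along the press's y), white and blue headers, two 18 mm capacitors. Origin: centre of its underside, z up. It starts 1 to 6 mm short of the fixed jaw; against it, its origin is at y = 5 mm in the press's frame, and the green jaw meets it with the crank at about 11.5 rad.
- header_top (a point): Centre of the top of the yellow pin header, 26 x 9 x 12 mm, 5 mm off the board's centre towards the crank. It stands 20 mm above the board's underside at first, 15 mm when seated.
- header (a joint): How far the header has been pushed in, m: 0 standing proud, 0.005 seated on the board.
- spool: Bystander: blue solder spool, 54 mm across, 36 mm high. Origin under its centre.
- screwdriver: Bystander: screwdriver, 170 mm long, lying along its x axis.
- flux: Bystander: small white bottle with red cap, 38 mm across, 85 mm high. Origin under its centre.
- brush: Bystander: brush, 160 mm long, lying along its x axis.
- cup: Bystander: black cup, 52 mm across, 50 mm high. Origin under its centre.
- spare_board: Bystander: finished circuit board on a black tray, 104 x 84 mm, 25 mm high. Origin under its centre.
- calipers: Bystander: digital calipers, 150 mm long, lying along their x axis.
Things that resemble listed ones, but are neither listed nor needed, are in the scene too. Leave any orange look-alike of the board alone.

How it is judged:
On the way, in this order (a step that is already met when the one before it is completed fails the run):
1. board clamped against the fixed jaw by the sprung jaw, springs squeezed (2 to 9 mm) but not bottomed out (value of joint jaw_face between 0.002 and 0.009 m and y of board in the frame of press above 0.0025 m), for 0.2 s.
2. with the board clamped, plunger pressed down to its stop (within 1.5 mm) (all of step 1 and value of joint plunger above 0.0205 m), for 0.2 s.
At the end, for the whole second after the job is handed in: Header in by over 4 of its 5 mm; plunger back up (within 2 mm); board flat, still and against the fixed jaw (its origin at y over 2.5 mm in the press's frame) with the green jaw face pushed back 2 to 9 mm; every bystander within 30 mm of its start (all of step 1 and value of joint header above 0.004 m and value of joint plunger below 0.002 m and linear speed of board below 0.01 m/s and angle between board's own z axis and vertical below 0.05 rad and distance of each of spool, screwdriver, flux, brush, cup, spare_board, calipers from where it was at the start of the episode below 0.03 m); the robot touches nothing.
It fails at once if the header was pressed in while the board was not clamped (value of joint header above 0.002 m and value of joint jaw_face below 0.001 m).
It fails at once if a bystander was knocked over or shifted by more than 50 mm (distance of any of spool, screwdriver, flux, brush, cup, spare_board, calipers from where it was at the start of the episode above 0.05 m or angle between any of flux, spool, cup's own z axis and vertical above 0.5 rad).
It also fails if it takes over 64 s, if anything falls off the work surface, if the arm or the gripper's body presses on something with over 40 N, if the wrist force passes 120 N, or if a joint passes its speed limit or range.

## Working session

There is one attempt and no reset: what is moved stays moved. The work goes in short steps, Python scripts to look and compute and a shell command to move; the robot and the scene stay as the last step left them, time stands still between calls to the robot, and variables do not carry over. Pictures are saved under pics/ and viewed, at most 10 in all, crops included, and the job is handed in when it is done.

```bash
ls; mkdir -p pics
python3 - <<'E'
from workcell import env
import cv2,numpy as np
for n in("top","side"):
    im,d=env.get_image(n); cv2.imwrite(f"pics/{n}0.png",cv2.cvtColor(im,cv2.COLOR_RGB2BGR)); np.save(f"pics/{n}0.npy",d)
    c=env.camera_model(n); print(n,np.round(c["camera_matrix"],1).tolist(),np.round(c["R"],3).tolist(),np.round(c["t"],3).tolist())
print(env.observe())
E
```

```text
pics
top [[382.8, 0.0, 255.8], [0.0, 382.8, 192.1], [0.0, 0.0, 1.0]] [[0.008, -1.0, 0.026], [-0.995, -0.011, -0.102], [0.102, -0.025, -0.994]] [0.09, 0.587, 1.05]
side [[357.8, 0.0, 257.1], [0.0, 357.8, 191.8], [0.0, 0.0, 1.0]] [[-0.885, -0.465, 0.012], [-0.337, 0.623, -0.706], [0.32, -0.629, -0.709]] [0.54, 0.257, 0.84]
{'time': 0.1, 'joints': array([-1.23003081e+00,  2.13292108e-01, -3.49488440e-02,  1.32349468e+00,
       -3.51706077e-05,  1.57084537e+00]), 'joint_vel': array([ 0.00110814, -0.00012158,  0.00216508, -0.00142359,  0.00129496,
        0.00030352]), 'effort': array([-6.31894698e-03, -6.87242603e+01,  4.87813032e+01,  1.19910040e-02,
       -2.84490852e-04,  7.53410262e-06]), 'position': array([ 0.16699879, -0.47098509,  0.23089191]), 'tcp_rot': array([-4.59866341e-04,  9.85523987e-01,  1.69535398e-01, -9.69757754e-05]), 'force': array([-0.82583818, -0.21370566,  0.45707914]), 'wrist_torque': array([ 0.01557866, -0.03403527, -0.00987727]), 'grip_force': 0.0, 'finger_gap': 0.0850943016308684}
```

View pics/top0.png

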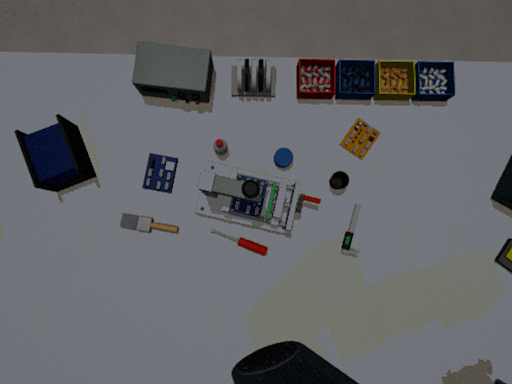

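View pics/side0.png

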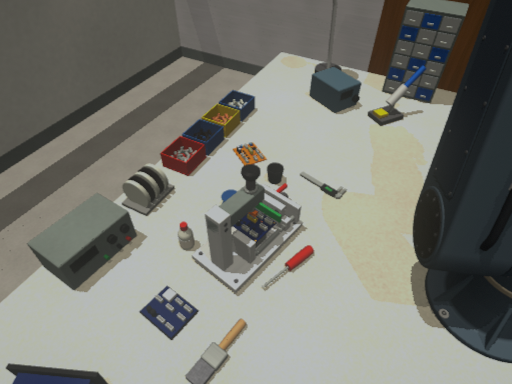

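The top view shows the press at about (250,195): knob at (250,188), red grip at (312,200) and column on the left. The cup at (339,180) and calipers at (350,228) are close to the crank. In the side view the knob is at (251,173) and the grip at (282,189). Next I'll enlarge both.

```bash
cat > h.py <<'E'
from workcell import env
import cv2,numpy as np
def P(n):
    c=env.camera_model(n); return c["camera_matrix"]@np.c_[c["R"],c["t"]]
def pt(n,uv,z):   # ray of pixel met with height z
    c=env.camera_model(n);R=c["R"];r=R.T@np.linalg.solve(c["camera_matrix"],[*uv,1.]);o=-R.T@c["t"]
    return o+r*(z-o[2])/r[2]
def tri(a,b):
    X=cv2.triangulatePoints(P("top"),P("side"),np.array(a,float).reshape(2,1),np.array(b,float).reshape(2,1));return (X[:3]/X[3]).ravel()
def proj(n,X):
    x=P(n)@[*X,1.];return x[:2]/x[2]
def cloud(n,d):
    c=env.camera_model(n);v,u=np.indices(d.shape);K=c["camera_matrix"]
    return (np.dstack([(u-K[0,2])/K[0,0]*d,(v-K[1,2])/K[1,1]*d,d])-np.ravel(c["t"]))@c["R"]
E
python3 - <<'E'
from h import *
a=cv2.imread("pics/top0.png")[150:250,190:330]; b=cv2.imread("pics/side0.png")[155:295,180:320]
a=cv2.resize(a,None,fx=5.6,fy=5.6,interpolation=cv2.INTER_CUBIC);b=cv2.resize(b,None,fx=4.2,fy=4.2,interpolation=cv2.INTER_CUBIC)
cv2.imwrite("pics/ct.png",a);cv2.imwrite("pics/cs.png",b)
for n in("top","side"):
    X=cloud(n,np.load(f"pics/{n}0.npy"));im=cv2.cvtColor(cv2.imread(f"pics/{n}0.png"),cv2.COLOR_BGR2HSV).astype(int)
    k=(X[...,2]>.225)&(X[...,2]<.3)&(abs(X[...,0]-.53)<.15)&(abs(X[...,1])<.15)
    print(n,"knob",k.sum(),X[k].mean(0),X[k].max(0),X[k].min(0), np.argwhere(k).mean(0)[::-1])
    k=((im[...,0]<8)|(im[...,0]>172))&(im[...,1]>150)&(im[...,2]>60)&(X[...,2]>.03)&(abs(X[...,1]+.1)<.12)&(abs(X[...,0]-.53)<.1)
    print(n,"grip",k.sum(),X[k].mean(0),X[k].max(0),X[k].min(0), np.argwhere(k).mean(0)[::-1])
E
```

```text
top knob 280 [0.56889636 0.11514066 0.26086318] [0.58910387 0.13484654 0.26679324] [0.54887857 0.09481893 0.25346665] [249.86428571 188.88571429]
top grip 71 [ 0.56555265 -0.05345932  0.06026539] [ 0.5759391  -0.02916522  0.0650246 ] [ 0.5569612  -0.07714915  0.05479879] [310.5915493  198.83098592]
side knob 296 [0.56707298 0.11830857 0.25540832] [0.58918068 0.13369994 0.26403546] [0.54893156 0.09239534 0.22504667] [250.77702703 172.83108108]
side grip 40 [ 0.5636914  -0.0588039   0.05965695] [ 0.57096708 -0.039384    0.06296092] [ 0.55625964 -0.07744308  0.05493173] [281.525 187.65 ]
```

View pics/ct.png

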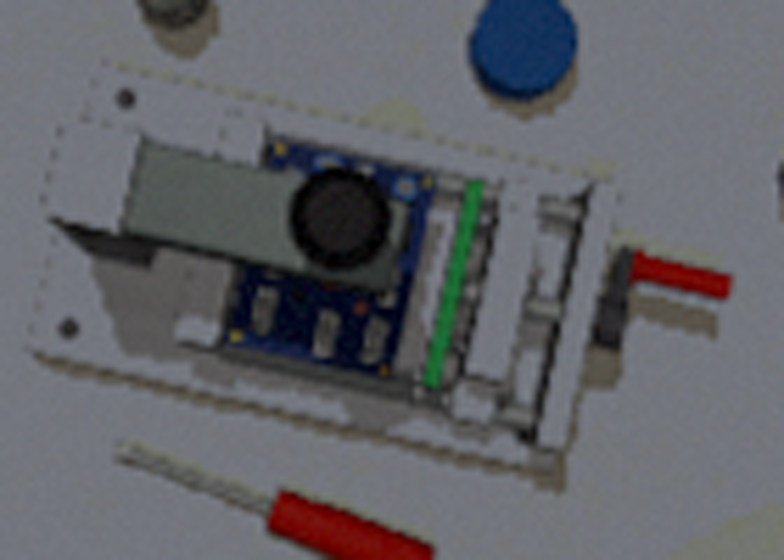

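View pics/cs.png

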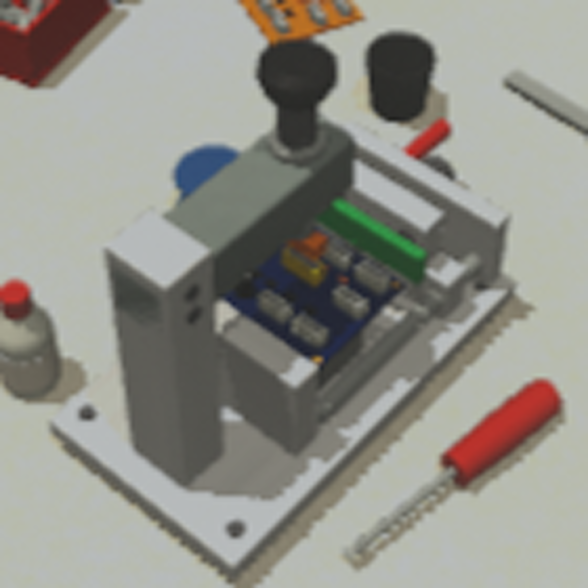

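The header, yellow under the orange foot, is in the side crop at (303,262). There is only one press, and its board is the blue one. The grip runs from (635,265) to (730,287) in the top crop. Now I'll compute the press frame.

Run:
```python
from h import *
f=lambda x,y:(190+(x+.5)/5.6-.5,150+(y+.5)/5.6-.5)
g=lambda x,y:(180+(x+.5)/4.2-.5,155+(y+.5)/4.2-.5)
yaw=lambda a,b:np.arctan2(-(a-b)[0],(a-b)[1])
print("edge",yaw(pt("top",f(35,352),.012),pt("top",f(560,487),.012)))
j=[pt("top",f(475,185),.097),pt("top",f(432,385),.097)];d=j[0]-j[1];print("jaw yaw",np.arctan2(d[1],d[0]),"len",np.linalg.norm(d))
print("knob tri",tri((249.9,188.9),g(297,60)))
G=[pt("top",f(632,263),.06),pt("top",f(730,288),.06)];print("grip",G,yaw(*G))
print("grip end tri",tri(f(730,288),g(447,128)),"mid tri",tri((310.6,198.8),(281.5,187.65)))
for psi in(-.22,-.24,-.26):
    R=np.array([[np.cos(psi),-np.sin(psi)],[np.sin(psi),np.cos(psi)]]);k=np.array([.5687,.1150])
    q=lambda X:np.round((R.T@(np.array(X)[:2]-k))*1000,1)
    print(psi,"grip",q(G[0]),q(G[1]),"jawmid",q((j[0]+j[1])/2),"edges",q(j[0]),q(j[1]),"corner",q(pt("top",f(35,352),.0)),q(pt("top",f(560,487),.0)),q(pt("top",f(100,65),.012)))
print("cup",pt("top",(339.5,180),.05),"cal",pt("top",(347,240),.01),pt("top",(357,206),.01),"spool",pt("top",(284,157.5),.036))
X=cloud("top",np.load("pics/top0.npy"));print("red hi",X[195:204,305:322,2].max(0).round(3), X[188:214,296:303,2].round(3))
```

```text
edge -0.24197426633841915
jaw yaw -0.20670251828463185 len 0.09669467710953486
knob tri [0.56908111 0.11529944 0.26332292]
grip [array([ 0.57160326, -0.03111148,  0.06      ]), array([ 0.55982937, -0.07921253,  0.06      ])] -0.24005407709143625
grip end tri [ 0.55985341 -0.08079781  0.05283643] mid tri [ 0.56368352 -0.05328846  0.06467488]
-0.22 grip [  34.7 -142. ] [  33.7 -191.5] jawmid [  1.  -57.5] edges [ 49.3 -56.9] [-47.3 -58.1] corner [-72.8 139.3] [ -78.9 -138.1] [ 77.6 140.9]
-0.24 grip [  37.6 -141.2] [  37.5 -190.8] jawmid [  2.2 -57.5] edges [ 50.5 -55.9] [-46.2 -59.1] corner [-75.6 137.9] [ -76.1 -139.6] [ 74.8 142.5]
-0.26 grip [  40.4 -140.5] [  41.4 -190. ] jawmid [  3.3 -57.4] edges [ 51.6 -54.8] [-45. -60.] corner [-78.3 136.3] [ -73.3 -141.1] [ 71.9 143.9]
cup [ 0.61997177 -0.13642962  0.05      ] cal [ 0.45327778 -0.1653905   0.01      ] [ 0.55060534 -0.1958983   0.01      ] spool [0.68426629 0.01729448 0.036     ]
red hi [0.062 0.063 0.065 0.063 0.061 0.064 0.061 1.102 0.058 1.102 0.063 0.061
 0.062 0.061 0.062 0.059 0.005] [[ 0.086  0.086  0.088  0.089 -0.001 
[... 615 characters left out ...]
8  0.068  0.067  0.062]
 [ 0.09   0.001 -0.001  0.071  0.067  0.068  0.   ]
 [ 0.088 -0.001  0.058  0.07   0.074  0.07   0.001]
 [ 0.083 -0.002  0.061  0.069  0.07   0.072  0.001]
 [ 0.08   0.079  0.08   0.077  0.075  0.069 -0.001]
 [ 0.081  0.083  0.08   0.08   0.076  0.079  0.004]
 [ 0.082  0.082  0.08   0.08   0.082  0.083 -0.001]
 [ 0.078  0.082  0.083  0.079  0.081  0.08   0.002]
 [ 0.08   0.083  0.083  0.082  0.085  0.085 -0.   ]
 [ 0.082  0.08   0.081  0.081  0.079 -0.002  0.002]
 [ 0.078  0.082  0.08   0.082  0.082  0.003  0.003]
 [ 0.075  0.074  0.077  0.079  0.08  -0.004  0.002]
 [ 0.     0.072  0.074  0.08  -0.001 -0.    -0.001]
 [ 0.002  0.001  0.001  0.002  0.004  0.001 -0.   ]]
```

```bash
python3 -m pendant '{"twist":[[0,0,-0.079],[0,0,-0.079],[0,0,-0.079],[0,0,-0.079],[0,0,-0.079],[0,0,-0.079],[0,0,-0.079],[0,0,-0.079],[0,0,0],[0,0,0],[0,0,0],[0,0,0]],"translation":[[0,0,0],[0,0,0],[0,0,0],[0,0,0],[0,0,0],[0,0,0],[0,0,0],[0,0,0],[0.1,0.06,0],[0.1,0.06,0],[0.1,0.06,0],[0.1,0.06,0]],"grip":[0.2,0.2,0.2,0.2,0.2,0.2,0.2,0.2,0.2,0.2,0.2,0.2]}'
python3 -m pendant '{"twist":[[0,0,0],[0,0,0],[0,0,0],[0,0,0],[0,0,0],[0,0,0],[0,0,0],[0,0,0],[0,0,0],[0,0,0],[0,0,0],[0,0,0]],"translation":[[0.1,0.06,0],[0.1,0.06,0],[0.1,0.06,0],[0.1,0.06,0],[0.1,0.06,0],[0.1,0.06,0],[0.1,0.06,0],[0.1,0.06,0],[0.1,0.06,0],[0.1,0.06,0],[0.1,0.06,0],[0,0,0]],"grip":[0.2,0.2,0.2,0.2,0.2,0.2,0.2,0.2,0.2,0.2,0.2,0.2]}'
cat > s.py <<'E'
from h import *
psi=-.238;k=np.array([.5687,.1150]);R=np.array([[np.cos(psi),-np.sin(psi)],[np.sin(psi),np.cos(psi)]])
o=env.observe();p=o["position"];w,x,y,z=o["tcp_rot"]
print("t",o["time"],"press xy mm",np.round(R.T@(p[:2]-k)*1000,1),"z",round(p[2]*1000,1),"phi",2*np.arctan2(y,x),"F(press)",np.round(R.T@o["force"][:2],1),round(o["force"][2],1),"gap",o["finger_gap"],"gf",o["grip_force"])
E
python3 s.py
```

```text
time: 1.1
position: [0.2659, -0.3702, 0.2311]
tcp_rot: [-0.0, 0.786, 0.618, 0.0]
force: [-0.1, -0.4, 0.0]
finger_gap: 0.0514
grip_force: 0.0
time: 2.1
position: [0.5382, -0.0933, 0.2303]
tcp_rot: [-0.001, 0.785, 0.62, 0.0]
force: [1.6, -0.2, -0.1]
finger_gap: 0.0511
grip_force: 0.0
t 2.1 press xy mm [  19.4 -209.7] z 230.3 phi 1.337217019890363 F(press) [1.6 0.2] -0.1 gap 0.05110278385245948 gf 0.0
```

```bash
python3 -m pendant '{"twist":[[0,0,0],[0,0,0],[0,0,0],[0,0,0],[0,0,0],[0,0,0],[0,0,0],[0,0,0],[0,0,0]],"translation":[[0.058,0.025,0],[0.058,0.025,0],[0,0,0.08],[0,0,0.08],[0,0,0.08],[0,0,0.08],[0,0,0.08],[0,0,0.04],[0,0,0]],"grip":[0.2,0.2,0.2,0.2,0.2,0.2,0.2,0.2,0.2]}'
python3 s.py
python3 - <<'E'
from h import *
im,d=env.get_image("side");b=im[150:230,230:330]
cv2.imwrite("pics/s1.png",cv2.cvtColor(cv2.resize(b,None,fx=6,fy=6,interpolation=cv2.INTER_CUBIC),cv2.COLOR_RGB2BGR))
E
```

```text
time: 2.85
position: [0.556, -0.067, 0.0963]
tcp_rot: [-0.002, 0.786, 0.618, -0.002]
force: [-0.7, 0.8, -0.3]
finger_gap: 0.0509
grip_force: 0.0
t 2.85 press xy mm [  30.5 -179.8] z 96.3 phi 1.3334050258593229 F(press) [-0.9  0.6] -0.3 gap 0.05086641943299617 gf 0.0
```

View pics/s1.png

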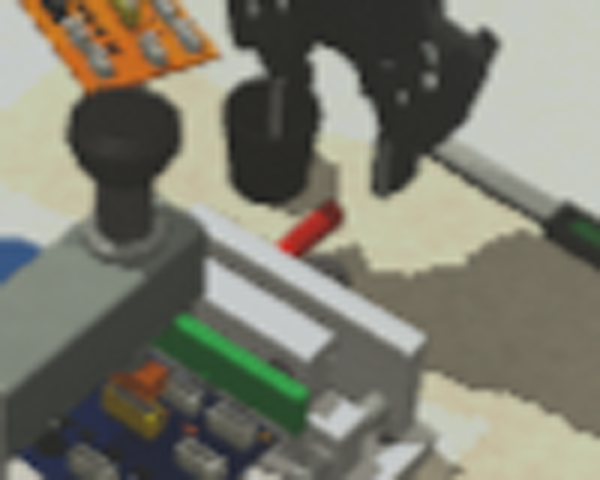

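The fingers, near (275,110) and (395,185) in the crop, straddle the red grip, whose end is at (330,212). The cup stands clear behind them. I'll go down and pinch.

```bash
python3 -m pendant '{"twist":[[0,0,0],[0,0,0],[0,0,0],[0,0,0],[0,0,0],[0,0,0],[0,0,0]],"translation":[[0.016,0.013,0],[0,0,0.046],[0,0,0.046],[0,0,0.046],[0,0,0.046],[0,0,0],[0,0,0]],"grip":[0.2,0.2,0.2,0.2,0.2,0.2,0.2]}' >/dev/null
python3 s.py
python3 -m pendant '{"twist":[[0,0,0],[0,0,0],[0,0,0],[0,0,0],[0,0,0],[0,0,0]],"translation":[[0,0,0],[0,0,0],[0,0,0],[0,0,0],[0,0,0],[0,0,0]],"grip":[-0.8,-0.8,-0.8,-0.8,-0.8,-0.8]}' 25 >/dev/null
python3 s.py
```

```text
t 3.4833 press xy mm [  37.  -174.4] z 44.9 phi 1.3335939099363898 F(press) [-1.1  1. ] 1.0 gap 0.05126825430835284 gf 0.0
t 3.9833 press xy mm [  36.9 -174.5] z 44.5 phi 1.3335081263072082 F(press) [2.9 0.7] -0.3 gap 0.01284451170353363 gf 25.288231372833252
```

Run:
```python
import numpy as np
for a in np.arange(114,474,15):
    b=np.radians(a);c=np.radians(a+15);print(a,"->",a+15,[round(36*(np.sin(c)-np.sin(b))/300,3),round(-36*(np.cos(c)-np.cos(b))/300,3)])
```

```text
114 -> 129 [np.float64(-0.016), np.float64(0.027)]
129 -> 144 [np.float64(-0.023), np.float64(0.022)]
144 -> 159 [np.float64(-0.028), np.float64(0.015)]
159 -> 174 [np.float64(-0.03), np.float64(0.007)]
174 -> 189 [np.float64(-0.031), np.float64(-0.001)]
189 -> 204 [np.float64(-0.03), np.float64(-0.009)]
204 -> 219 [np.float64(-0.027), np.float64(-0.016)]
219 -> 234 [np.float64(-0.022), np.float64(-0.023)]
234 -> 249 [np.float64(-0.015), np.float64(-0.028)]
249 -> 264 [np.float64(-0.007), np.float64(-0.03)]
264 -> 279 [np.float64(0.001), np.float64(-0.031)]
279 -> 294 [np.float64(0.009), np.float64(-0.03)]
294 -> 309 [np.float64(0.016), np.float64(-0.027)]
309 -> 324 [np.float64(0.023), np.float64(-0.022)]
324 -> 339 [np.float64(0.028), np.float64(-0.015)]
339 -> 354 [np.float64(0.03), np.float64(-0.007)]
354 -> 369 [np.float64(0.031), np.float64(0.001)]
369 -> 384 [np.float64(0.03), np.float64(0.009)]
384 -> 399 [np.float64(0.027), np.float64(0.016)]
399 -> 414 [np.float64(0.022), np.float64(0.023)]
414 -> 429 [np.float64(0.015), np.float64(0.028)]
429 -> 444 [np.float64(0.007), np.float64(0.03)]
444 -> 459 [np.float64(-0.001), np.float64(0.031)]
459 -> 474 [np.float64(-0.009), np.float64(0.03)]
```

```bash
python3 -m pendant '{"twist":[[0,0,0],[0,0,0],[0,0,0]],"translation":[[0,-0.016,0.027],[0,-0.021,0.023],[0,0,0]],"grip":[-0.8,-0.8,-0.8]}' >/dev/null
python3 s.py
```

```text
t 4.2333 press xy mm [  22.4 -174.5] z 28.0 phi 1.3339068124474442 F(press) [-9.9 -0.7] 15.4 gap 0.0127840974538643 gf 27.91542112827301
```

```bash
python3 -m pendant '{"twist":[[0,0,0],[0,0,0]],"translation":[[0,-0.006,-0.007],[0,0,0]],"grip":[-0.8,-0.8]}' >/dev/null
python3 s.py
```

```text
t 4.4 press xy mm [  23.  -174.8] z 30.5 phi 1.3334751023410079 F(press) [ 6.2 -1.9] -13.7 gap 0.013250269297669485 gf 25.282558500766754
```

```bash
python3 -m pendant '{"twist":[[0,0,0],[0,0,0],[0,0,0],[0,0,0]],"translation":[[0,-0.03,0.014],[0,-0.031,0.005],[0,-0.031,-0.004],[0,0,0]],"grip":[-0.8,-0.8,-0.8,-0.8]}' >/dev/null
python3 s.py
```

```text
t 4.7333 press xy mm [  -5.7 -175. ] z 26.7 phi 1.3335198580728946 F(press) [-1.  -6.4] -2.7 gap 0.012692195880582855 gf 26.401360630989075
```

```bash
cat > n.py <<'E'
import sys,numpy as np
x,z,cx,cz,n=map(float,sys.argv[1:]);a=np.degrees(np.arctan2(x-cx,z-cz))%360;print("angle",a,"r",np.hypot(x-cx,z-cz))
for i in range(1,int(n)+1):
    b=np.radians(a+15*i);X,Z=cx+36*np.sin(b),cz+36*np.cos(b);print([0,round((X-x)/300,3),round((z-Z)/300,3)],end=",");x,z=X,Z
E
python3 n.py -5.7 26.7 4.5 61 12
```

```text
angle 196.56121933621097 r 35.78449384859314
[0, np.float64(-0.029), np.float64(-0.012)],[0, np.float64(-0.024), np.float64(-0.02)],[0, np.float64(-0.018), np.float64(-0.025)],[0, np.float64(-0.011), np.float64(-0.029)],[0, np.float64(-0.003), np.float64(-0.031)],[0, np.float64(0.005), np.float64(-0.031)],[0, np.float64(0.013), np.float64(-0.029)],[0, np.float64(0.02), np.float64(-0.024)],[0, np.float64(0.025), np.float64(-0.018)],[0, np.float64(0.029), np.float64(-0.011)],[0, np.float64(0.031), np.float64(-0.003)],[0, np.float64(0.031), np.float64(0.005)],
```

Half of these first, then check.

```bash
python3 -m pendant '{"twist":[[0,0,0],[0,0,0],[0,0,0],[0,0,0],[0,0,0],[0,0,0]],"translation":[[0,-0.029,-0.012],[0,-0.024,-0.02],[0,-0.018,-0.025],[0,-0.011,-0.029],[0,-0.003,-0.031],[0,0,0]],"grip":[-0.8,-0.8,-0.8,-0.8,-0.8,-0.8]}' >/dev/null
python3 s.py
```

```text
t 5.2333 press xy mm [ -30.5 -175.5] z 62.9 phi 1.3332073202417258 F(press) [-7.6 -8.6] 2.1 gap 0.01265778915970943 gf 27.085949778556824
```

```bash
python3 n.py -30.5 62.9 4.8 61 11
```

```text
angle 273.0809358865731 r 35.35109616405126
[0, np.float64(0.004), np.float64(-0.031)],[0, np.float64(0.014), np.float64(-0.028)],[0, np.float64(0.02), np.float64(-0.024)],[0, np.float64(0.026), np.float64(-0.018)],[0, np.float64(0.03), np.float64(-0.01)],[0, np.float64(0.031), np.float64(-0.002)],[0, np.float64(0.031), np.float64(0.006)],[0, np.float64(0.028), np.float64(0.014)],[0, np.float64(0.024), np.float64(0.02)],[0, np.float64(0.018), np.float64(0.026)],[0, np.float64(0.01), np.float64(0.03)],
```

```bash
python3 -m pendant '{"twist":[[0,0,0],[0,0,0],[0,0,0],[0,0,0],[0,0,0],[0,0,0],[0,0,0]],"translation":[[0,0.004,-0.031],[0,0.014,-0.028],[0,0.02,-0.024],[0,0.026,-0.018],[0,0.03,-0.01],[0,0.031,-0.002],[0,0,0]],"grip":[-0.8,-0.8,-0.8,-0.8,-0.8,-0.8,-0.8]}' >/dev/null
python3 s.py
```

```text
t 5.8167 press xy mm [   9.6 -174.9] z 96.4 phi 1.3332505514818689 F(press) [ 2.8 -5.8] 8.1 gap 0.012799320625035655 gf 27.38730400800705
```

```bash
python3 n.py 9.6 96.4 4.8 61.2 12
```

```text
angle 7.765166018425332 r 35.52576529787923
[0, np.float64(0.03), np.float64(0.007)],[0, np.float64(0.027), np.float64(0.016)],[0, np.float64(0.022), np.float64(0.022)],[0, np.float64(0.016), np.float64(0.027)],[0, np.float64(0.008), np.float64(0.03)],[0, np.float64(-0.0), np.float64(0.031)],[0, np.float64(-0.008), np.float64(0.03)],[0, np.float64(-0.016), np.float64(0.027)],[0, np.float64(-0.022), np.float64(0.022)],[0, np.float64(-0.027), np.float64(0.016)],[0, np.float64(-0.03), np.float64(0.008)],[0, np.float64(-0.031), np.float64(-0.0)],
```

```bash
python3 -m pendant '{"twist":[[0,0,0],[0,0,0],[0,0,0],[0,0,0],[0,0,0],[0,0,0],[0,0,0],[0,0,0],[0,0,0],[0,0,0],[0,0,0]],"translation":[[0,0.03,0.007],[0,0.027,0.016],[0,0.022,0.022],[0,0.016,0.027],[0,0.008,0.03],[0,0,0.031],[0,-0.008,0.03],[0,-0.016,0.027],[0,-0.022,0.022],[0,-0.027,0.016],[0,0,0]],"grip":[-0.8,-0.8,-0.8,-0.8,-0.8,-0.8,-0.8,-0.8,-0.8,-0.8,-0.8]}' >/dev/null
python3 s.py >s.txt; cat s.txt; python3 n.py $(sed 's/.*mm \[ *\([-0-9.]*\).*z \([-0-9.]*\).*/\1 \2/' s.txt) 4.8 61.2 12
```

```text
t 6.7333 press xy mm [  14.9 -174.7] z 26.4 phi 1.3336717128569076 F(press) [-0.2 -4.2] -3.2 gap 0.012672860093558452 gf 26.454745531082153
angle 163.81569207411553 r 36.23603179157453
[0, np.float64(-0.031), np.float64(0.004)],[0, np.float64(-0.031), np.float64(-0.003)],[0, np.float64(-0.029), np.float64(-0.011)],[0, np.float64(-0.025), np.float64(-0.019)],[0, np.float64(-0.02), np.float64(-0.024)],[0, np.float64(-0.013), np.float64(-0.029)],[0, np.float64(-0.005), np.float64(-0.031)],[0, np.float64(0.003), np.float64(-0.031)],[0, np.float64(0.011), np.float64(-0.029)],[0, np.float64(0.019), np.float64(-0.025)],[0, np.float64(0.024), np.float64(-0.02)],[0, np.float64(0.029), np.float64(-0.013)],
```

```bash
python3 -m pendant '{"twist":[[0,0,0],[0,0,0],[0,0,0],[0,0,0],[0,0,0],[0,0,0],[0,0,0],[0,0,0],[0,0,0],[0,0,0],[0,0,0]],"translation":[[0,-0.031,0.004],[0,-0.031,-0.003],[0,-0.029,-0.011],[0,-0.025,-0.019],[0,-0.02,-0.024],[0,-0.013,-0.029],[0,-0.005,-0.031],[0,0.003,-0.031],[0,0.011,-0.029],[0,0.019,-0.025],[0,0,0]],"grip":[-0.8,-0.8,-0.8,-0.8,-0.8,-0.8,-0.8,-0.8,-0.8,-0.8,-0.8]}' >/dev/null
python3 s.py >s.txt; cat s.txt; python3 n.py $(sed 's/.*mm \[ *\([-0-9.]*\).*z \([-0-9.]*\).*/\1 \2/' s.txt) 4.8 61.2 12
```

```text
t 7.65 press xy mm [ -18.  -175.2] z 88.4 phi 1.3331355376733716 F(press) [-1.9 -8.9] 4.5 gap 0.012622491521020194 gf 27.058477699756622
angle 320.02907358178544 r 35.491970923013
[0, np.float64(0.025), np.float64(-0.018)],[0, np.float64(0.03), np.float64(-0.009)],[0, np.float64(0.031), np.float64(-0.001)],[0, np.float64(0.031), np.float64(0.007)],[0, np.float64(0.028), np.float64(0.014)],[0, np.float64(0.023), np.float64(0.021)],[0, np.float64(0.017), np.float64(0.026)],[0, np.float64(0.009), np.float64(0.03)],[0, np.float64(0.001), np.float64(0.031)],[0, np.float64(-0.007), np.float64(0.031)],[0, np.float64(-0.014), np.float64(0.028)],[0, np.float64(-0.021), np.float64(0.023)],
```

```bash
python3 -m pendant '{"twist":[[0,0,0],[0,0,0],[0,0,0],[0,0,0],[0,0,0],[0,0,0],[0,0,0],[0,0,0],[0,0,0],[0,0,0],[0,0,0]],"translation":[[0,0.025,-0.018],[0,0.03,-0.009],[0,0.031,-0.001],[0,0.031,0.007],[0,0.028,0.014],[0,0.023,0.021],[0,0.017,0.026],[0,0.009,0.03],[0,0.001,0.031],[0,-0.003,0.013],[0,0,0]],"grip":[-0.8,-0.8,-0.8,-0.8,-0.8,-0.8,-0.8,-0.8,-0.8,-0.8,-0.8]}' >/dev/null
python3 s.py >s.txt; cat s.txt; python3 n.py $(sed 's/.*mm \[ *\([-0-9.]*\).*z \([-0-9.]*\).*/\1 \2/' s.txt) 4.8 61.2 1
python3 - <<'E'
from h import *
im,d=env.get_image("side");b=im[175:245,225:325];np.save("pics/d2.npy",d)
cv2.imwrite("pics/s2.png",cv2.cvtColor(cv2.resize(b,None,fx=8,fy=8,interpolation=cv2.INTER_CUBIC),cv2.COLOR_RGB2BGR))
E
```

```text
t 8.5667 press xy mm [  39.3 -174.5] z 51.8 phi 1.3333779538534944 F(press) [11.7 -0.6] -5.8 gap 0.012691714605995321 gf 26.06291949748993
angle 105.24106528673106 r 35.757656522764464
[0, np.float64(-0.011), np.float64(0.029)],
```

View pics/s2.png

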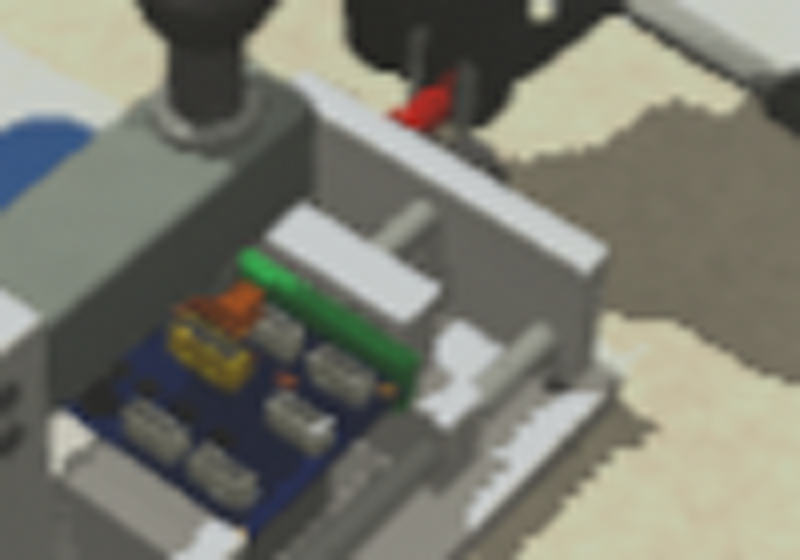

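The green jaw now lies along the board's edge, from (240,255) to (410,385) in the crop, and the board meets the fixed jaw at the lower left. The crank is at 825° (14.4 rad). I'll release, rise and go over the knob.

```bash
python3 -m pendant '{"twist":[[0,0,0],[0,0,0],[0,0,0],[0,0,0],[0,0,0],[0,0,0],[0,0,0],[0,0,0],[0,0,0],[0,0,0],[0,0,0],[0,0,0]],"translation":[[0,0,0],[0,0,0],[0,0,0],[0,0,0],[0,0,-0.05],[0,0,-0.1],[0,0,-0.1],[0,0,-0.1],[0,0,-0.1],[0,0,-0.12],[0,0,-0.12],[0,0,-0.12]],"grip":[0.1,0.1,0.1,0.1,0.1,0.1,0.1,0.1,0.1,0.1,0.1,0.1]}' >/dev/null
python3 s.py
python3 -m pendant '{"twist":[[0,0,0],[0,0,0],[0,0,0],[0,0,0],[0,0,0],[0,0,0],[0,0,0],[0,0,0]],"translation":[[0.097,-0.022,0],[0.097,-0.022,0],[0.097,-0.022,0],[0.097,-0.022,0],[0.097,-0.022,0],[0.097,-0.022,0],[0,0,0],[0,0,0]],"grip":[-1,-1,-1,-1,-1,-1,-1,-1]}' >/dev/null
python3 s.py
```

```text
t 9.6167 press xy mm [  37.6 -174.6] z 297.3 phi 1.33355541981902 F(press) [1.5 0.2] 0.1 gap 0.04718543655063329 gf 0.0
t 10.2833 press xy mm [-2.1  1.3] z 295.2 phi 1.3360024494752256 F(press) [ 0.1 -0.4] 0.2 gap 0.0003037857601919124 gf 0.0
```

Run:
```python
from h import *
psi=-.25;k=np.array([.5687,.1150]);R=np.array([[np.cos(psi),-np.sin(psi)],[np.sin(psi),np.cos(psi)]])
im1,d1=env.get_image("side")
for im,d in((cv2.imread("pics/side0.png")[...,::-1],np.load("pics/side0.npy")),(im1,d1)):
    X=cloud("side",d);q=(X[...,:2]-k)@R*1000;h=cv2.cvtColor(np.ascontiguousarray(im),cv2.COLOR_RGB2HSV)
    g=(h[...,0]>50)&(h[...,0]<75)&(h[...,1]>120)&(abs(X[...,2]-.09)<.02)&(abs(q[...,0])<60)
    w=(X[...,2]>.07)&(X[...,2]<.11)&(q[...,1]<-35)&(q[...,1]>-110)&(abs(q[...,0]+5)<25)&(h[...,1]<60)
    print("green",g.sum(),np.median(q[g],0),np.median(X[g][:,2])); y=q[w][:,1];print("white y hist",np.histogram(y,bins=np.arange(-110,-34,5)))
```

```text
green 76 [-11.69342602 -57.23283301] 0.09646108614379406
white y hist (array([ 0,  0,  1, 19, 26, 30, 33, 68,  1,  1,  0,  0,  0,  6,  5]), array([-110, -105, -100,  -95,  -90,  -85,  -80,  -75,  -70,  -65,  -60,
        -55,  -50,  -45,  -40,  -35]))
green 48 [ -7.46123102 -38.91932825] 0.09665707397870743
white y hist (array([ 6,  6,  7,  7,  2,  0,  0,  3, 25, 27, 31, 48, 22,  2,  3]), array([-110, -105, -100,  -95,  -90,  -85,  -80,  -75,  -70,  -65,  -60,
        -55,  -50,  -45,  -40,  -35]))
```

The jaw face moved 18 mm and the carriage about 23 mm, so the springs are squeezed about 5 mm. Now I'll press.

```bash
python3 -m pendant '{"twist":[[0,0,0],[0,0,0],[0,0,0],[0,0,0],[0,0,0],[0,0,0],[0,0,0],[0,0,0]],"translation":[[-0.004,0.007,0.04],[0,0,0.04],[0,0,0.025],[0,0,0.02],[0,0,0.02],[0,0,0.015],[0,0,0.01],[0,0,0]],"grip":[-1,-1,-1,-1,-1,-1,-1,-1]}' >/dev/null
python3 s.py
```

```text
t 11.0 press xy mm [ 0.8 -2. ] z 244.7 phi 1.332736322552311 F(press) [-2.  -5.8] 7.3 gap -0.00019967749411857819 gf 3.677472285926342
```

```bash
python3 -m pendant '{"twist":[[0,0,0],[0,0,0],[0,0,0]],"translation":[[0,0,0.01],[0,0,0.01],[0,0,0]],"grip":[-1,-1,-1]}' >/dev/null
python3 s.py
```

```text
t 11.25 press xy mm [ 1.  -1.9] z 240.0 phi 1.3327690521154707 F(press) [-2.7 -5.5] 12.0 gap 0.00021452178241700246 gf 6.4058737544110045
```

```bash
python3 -m pendant '{"twist":[[0,0,0],[0,0,0],[0,0,0]],"translation":[[0,0,0.007],[0,0,0.005],[0,0,0]],"grip":[-1,-1,-1]}' >/dev/null
python3 s.py
```

```text
t 11.5 press xy mm [ 1.2 -1.8] z 239.7 phi 1.3328390292341683 F(press) [-15.9 -12.3] 55.0 gap 8.216389771575993e-05 gf 27.346397233195603
```

```bash
python3 -m pendant '{"twist":[[0,0,0],[0,0,0],[0,0,0],[0,0,0],[0,0,0]],"translation":[[0,0,-0.004],[0,0,0],[0,0,0],[0,0,0],[0,0,0]],"grip":[-1,-1,-1,-1,-1]}' >/dev/null
python3 s.py
python3 -m pendant '{"twist":[[0,0,0],[0,0,0],[0,0,0],[0,0,0],[0,0,0],[0,0,0],[0,0,0],[0,0,0]],"translation":[[0,0,-0.02],[0,0,-0.03],[0,0,-0.04],[0,0,-0.06],[0,0,-0.06],[0,0,-0.06],[0,0,0],[0,0,0]],"grip":[-1,-1,-1,-1,-1,-1,-1,-1]}' >/dev/null
python3 s.py
python3 -m pendant '{"twist":[[0,0,0],[0,0,0],[0,0,0],[0,0,0],[0,0,0],[0,0,0],[0,0,0],[0,0,0]],"translation":[[-0.1,-0.08,0],[-0.1,-0.08,0],[-0.1,-0.08,0],[-0.1,-0.08,0],[-0.1,-0.08,0],[-0.1,-0.08,0],[0,0,0],[0,0,0]],"grip":[-1,-1,-1,-1,-1,-1,-1,-1]}' >/dev/null
python3 s.py
python3 - <<'E'
from h import *
im,d=env.get_image("side");b=im[155:255,200:333]
cv2.imwrite("pics/s3.png",cv2.cvtColor(cv2.resize(b,None,fx=6,fy=6,interpolation=cv2.INTER_CUBIC),cv2.COLOR_RGB2BGR))
im,d=env.get_image("top");X=cloud("top",d);k=(X[...,2]>.225)&(abs(X[...,0]-.569)<.03)&(abs(X[...,1]-.115)<.03)
print("knob top",np.median(X[k],0))
E
```

```text
t 11.9167 press xy mm [ 1.1 -1.8] z 239.8 phi 1.3327936913970966 F(press) [-13.6 -10.1] 41.7 gap 4.0581666579891975e-05 gf 21.137685617432
t 12.5833 press xy mm [ 1.2 -1.2] z 317.8 phi 1.3331976968626877 F(press) [ 0.3 -0.9] -0.6 gap 7.342437622378786e-05 gf 0.0
t 13.25 press xy mm [-144.2 -182.5] z 316.9 phi 1.3311313287797584 F(press) [1.  0.8] -0.1 gap 0.00021335862102667995 gf 0.0
knob top [0.56856045 0.11489429 0.26109981]
```

View pics/s3.png

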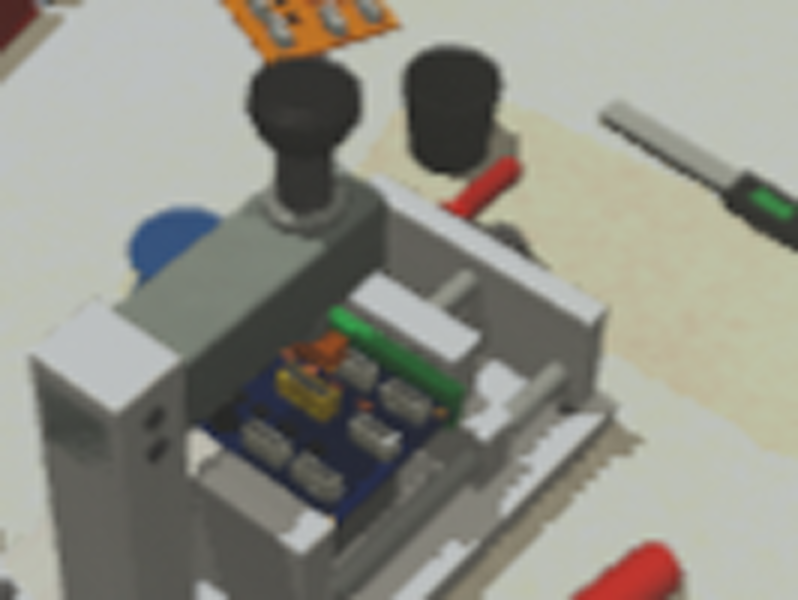

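The knob is back up at (305,105), z = 0.261. The header at (307,395) now sits as low as its neighbours, with a gap to the orange foot. The board is still clamped, and the cup and calipers haven't moved.

```bash
python3 -c "
from workcell import env
print(env.close_job())"
```

```text
the job is handed in; nothing more can be done
None
```

I clamped the board with the jaw's springs squeezed about 5 mm, pressed the knob to its stop so the header looks fully seated, let the knob rise again, and handed the job in at about 13 s; the hand-in returned no verdict.

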